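# Gate the sorting tray and run the nuts into its corner

### The job

Close the sorting tray's cut-off corner: take the brass gate out of the slotted block and slide it down between the corner's guides until its foot stands on the tray floor. Then pick the tray up by its carrying bar, a hand's breadth clear of the granite, tip it some 35 degrees towards the gate so that all four loose nuts run into the gated corner, and finish there: still gripping the bar, holding the tray up, tipped and steady with the nuts in that corner. Leave the other things on the counter where they lie.

Things in the scene. Friction and masses are not known exactly. Their poses are not given: they have to be found in the camera images.
- tray_bar: the sorting tray with its carrying bar: loose light brown wooden tray with pale smooth floor, 200 (x) by 160 (y) mm outside, walls 40 high and 6 thick, floor 5 thick, 0.4 to 0.6 kg. Origin: under the tray's middle. The dark bar runs along x over the middle, 188 mm long between two end posts, 16 wide (y), 20 tall. The corner at -x, -y is cut off at 45 degrees: the pouring mouth
- bar_mid (a point): centre of the tray's carrying bar, where it is gripped across its 16 mm width, 90 mm above the tray's underside. Axes are the tray's: x along the bar, z up out of the tray
- mouth: pouring mouth in the tray's cut-off corner, rigid with the tray. Origin: middle of the gate's groove, on the tray floor (5 mm above the underside, at x -69.5, y -49.5 mm in the tray). x points out of the tray through the mouth, y along the groove, z up. Groove 7.5 mm wide (x), 57 long (y), open at the top; brass cheeks at both ends flare at the top, guides end 36 mm above the origin; 40 mm clear between cheeks
- gate_grip (a point): centre of the dark wooden grip on top of the gate, where it is grasped: 14 mm thick (x), 40 wide (y), 26 tall, 57 mm above the plate's foot. Below it the upright brass plate, 5 thick (x), 54 wide (y), 48 tall; gate 70 mm tall in all, about 130 g. It starts upright and loose in the middle slot of the block, 22 mm deep. It fits the mouth either way round
- gate_foot (a point): middle of the lower edge of the gate plate; x through its thickness, y along its width, z up. Gate home: this point is at the origin of the mouth, y along the groove
- rack: slotted pale wooden block that is fixed to the counter, 100 mm (x) by 84 mm (y) by 32 mm high, origin under its centre; its middle slot, along y, holds the gate with its foot 10 mm above the counter. Two low steel gauges stand in the other slots, up to 36 mm above the counter
- brass_nut1: loose knurled brass nut lying in the tray, 18 mm across, 9 mm tall, origin under its centre; slides on the tray floor when that is tipped about 15 degrees, and along a wall when tipped 30 degrees straight towards the mouth
- brass_nut2: second knurled brass nut, like the first
- hex_nut1: loose steel hexagon nut lying in the tray, 17 mm across flats, 8 mm tall, origin under its centre; slides like the brass nuts
- hex_nut2: second steel hexagon nut, like the first
- segment: bystander: nickel-plated half-ring type segment lying flat, 112 by 70 mm, 11 mm tall
- bending_tool: bystander: steel typebar bending tool lying flat, 180 mm long (x)
- loupe: bystander: horn-rimmed loupe standing on its eyepiece, 41 mm across, 32 mm tall
- spool: bystander: cracked brown bakelite ribbon spool lying flat, 54 mm across, 14 mm tall
- screwdriver: bystander: screwdriver lying along its x, 180 mm long
- oil_can: bystander: small copper oil can, 52 mm across, 105 mm tall with its spout
There are look-alikes about, which are no part of the job. Leave any blue or purple look-alike of the part that bears gate_grip alone.

How it is judged:
By the outcome, as a careful person would: the job done as asked, in the order asked, and still so for the second after the job is handed in, while the arm keeps its last pose, push and grip.
It also fails if it takes over 58 s, if anything falls off the work surface, if the arm or the gripper's body presses on something with over 40 N, if the wrist force passes 120 N, or if a joint passes its speed limit or range.

### The arm

A 6-joint arm with a two-finger parallel gripper is mounted at the origin on the work surface. World frame = base frame: x ahead of the robot, y to its left, z up, the work surface at z = 0. Lengths are in m, angles in degrees, forces in N, time in s.
With the tool pointing down it reaches from about 0.4 to 0.825 m from the base axis. Payload 7 kg.
Tool frame: the origin (TCP) lies at the centre of the arm's flange, where the gripper is bolted on; the fingertips stand 178 mm ahead of it and the grasp point (between the pads) lies 159 mm ahead of it (ctrl.hold_point_z is the distance from the TCP to the grasp point, in m); z points along the fingers, y is the line along which they close (so a half turn about z gives the same grasp; the last joint's range is limited). The gripper opens to 88 mm and grips with 3 to 60 N. Pads are 19 mm wide; open, the fingers measure 130 mm over their backs; the gripper's body (78 mm by 193 mm) begins 47 mm behind the grasp point.
Start: joints at [-48.123, 20.546, 0.682, 0, -70.136, -16.507], TCP at [0.289, -0.61, 0.405] pointing down, gripper open.
Joint ranges: [-176.03, 176.03], [-82.01, 121.73], [-58.28, 71.71], [-173.87, 95.51], [-174.79, -0.11], [-173.66, 173.66]. Speed limits (degrees/s): [136.94, 136.94, 172.46, 180, 180, 180].

### API

Orientations are given as [roll, pitch, yaw] about the fixed x, y, z axes, in that order (R = Rz(yaw) Ry(pitch) Rx(roll)).
In Python, from plant import ctrl gives the robot as it stands.
- The arm moves only by the shell command python3 -m inch 'ROWS'. ROWS is JSON, one flat list of numbers, 7 for each row, row after row: the closure, from 0 (fully open) to 1 (shut), then the shift along the tool's x, y, z in mm, then the turn, a rotation vector about the tool's x, y, z in degrees. In form: [hand, x, y, z, wx, wy, wz, hand, x, y, z, wx, wy, wz, ...]. A call has 1 to 5 rows; each row is the pose to reach, as a shift and turn from the pose commanded when the call began, along the tool's axes at that moment; what a row does not reach only later rows make up. A row lasts 1/10 s, in which the tool goes at most 50 mm and 8.59 degrees, less where a joint would pass 70% of its speed; a pose out of reach is approached as far as the arm can. A call with a gripper value outside its range is refused whole. The fingers move at their own pace and stop on an object; the grip force is fixed at half the most. Time passes only in rows, so rows that repeat a pose let the fingers close. It gives the time, the measured TCP pose, the force, the opening and the grip force at its end, in the units of the state.
- ctrl.get_obs(): the state, without advancing time (a new reading comes with each control period).
- ctrl.snapshot(name): name is "scene" or "top" or "wrist"; returns a dict with "frame" (420x560x3 uint8, red, green, blue), "K" (3x3 intrinsics, pixels), "k1" (the pictures are not rectified: a ray, as slopes to the right and down, at radius r is drawn at 1 + k1 r^2 times it, then the intrinsics apply), "R" (3x3) and "t" (3): a world point X has camera coordinates R X + t. Camera axes: x right, y down, z forward; pixel columns grow to the right and rows downward; lengths in m; the calibration is good to about 2 mm. A picture is of the moment at which its call begins. There is no depth.
- ctrl.close_job(): hands the job in; it is judged then, once.
Trained networks look in a picture, given as the dict that the camera call returned (one of the last four; its "shot" number tells which), for a name from the list of things; names that differ only in an ending like _2 or _b are one class to them, and where a whole thing is asked for, a point or a joint stands for the part that bears it (a point fixed in the world has none). Each returns a list of dicts, best first, with "p" (0 to 1); they miss things now and then, are a little off and sometimes report something else, mostly with a low value. They report only what shows in the picture. A call takes as long as a camera call. They do not tell look-alikes from the thing itself.
- ctrl.recognise(picture, thing): "location" ([x, y, z] in m, in world coordinates, good to about 4 mm: the middle of the surface that is visible of it).
- ctrl.trace(picture, thing): "pixels" (420x560 bool, what is visible of it).
- ctrl.mark_of(picture, thing): "location" ([x, y, z] in m, in world coordinates, good to about 4 mm: a listed point, or the origin of a listed thing).
The state is a dict: "clock": time; "joint_pos": joint angles; "qvel": joint speeds; "tau": joint torques, N m; "tool_pos": TCP position; "orientation": TCP orientation; "force": force on the tool from outside, world axes, zero at the start; "moment": the same for the moment, N m; "opening": finger opening in m; "gripper_force": force on a finger pad.
Only numpy, scipy, OpenCV 4.12 (cv2) and the standard library are available. Lean on these libraries where they do the work, as an engineer would, in place of code of your own. Each camera call takes 0.05 s, during which the arm holds its last target. There are 200 camera calls.

## Working session

There is one attempt and no reset: what is moved stays moved. The work goes in short steps, Python scripts to look and compute and a shell command to move; the robot and the scene stay as the last step left them, time stands still between calls to the robot, and variables do not carry over. Pictures are saved under pics/ and viewed, at most 10 in all, crops included, and the job is handed in when it is done.

```bash
ls; mkdir -p pics
cat > h.py <<'E'
import numpy as np, cv2
from scipy.spatial.transform import Rotation as Ro
from plant import ctrl
def save(p,n): cv2.imwrite('pics/'+n,p["frame"][:,:,::-1])
def px(p,X):
    c=p["R"]@np.array(X,float)+p["t"]; s=c[:2]/c[2]; s=s*(1+p["k1"]*(s@s)); K=np.array(p["K"]); return K[:2,:2]@s+K[:2,2]
def ray(p,uv,z):
    K=np.array(p["K"]); d=np.linalg.solve(K[:2,:2],np.array(uv,float)-K[:2,2]); s=d.copy()
    for _ in range(20): s=d/(1+p["k1"]*(s@s))
    R=np.array(p["R"]); C=-R.T@p["t"]; v=R.T@np.r_[s,1]; return C+v*(z-C[2])/v[2]
def rot(rpy): return Ro.from_euler('xyz',rpy,degrees=True)
def rel(pos,R):
    """row shift(mm)/turn(deg) from present measured pose to target TCP pose"""
    o=ctrl.get_obs(); R0=rot(o["orientation"]); 
    return np.round(R0.inv().apply(np.array(pos)-o["tool_pos"])*1000,1), np.round((R0.inv()*R).as_rotvec(degrees=True),2)
E
python3 - <<'E'
from h import *
o=ctrl.get_obs(); print(o)
for n in("top","scene"):
    p=ctrl.snapshot(n); save(p,n+"0.png"); print(n,p["k1"],-np.array(p["R"]).T@p["t"])
    for t in("tray_bar","bar_mid","mouth","gate_grip","gate_foot","rack"):
        print(t,[(np.round(d["location"],4).tolist(),round(d["p"],2)) for d in ctrl.mark_of(p,t)])
E
```

```text
pics
{'clock': 0.0, 'joint_pos': array([-4.81216532e+01,  2.05919236e+01,  6.33394956e-01, -1.90430968e-02,
       -7.01352198e+01, -1.65063054e+01]), 'qvel': array([ 0.0421684 , -0.00392329, -0.01465518, -0.01243469,  0.04285861,
       -0.02888325]), 'tau': array([ 8.72300570e-04, -5.82718885e+01,  2.93068010e+01,  6.99769601e+00,
        6.82326776e-03, -1.58555595e-04]), 'tool_pos': array([ 0.28914203, -0.6097243 ,  0.40371743]), 'orientation': array([ 1.79905029e+02, -9.47445519e-03, -1.54634436e+02]), 'force': array([ 0.4188139 , -0.08584963, -0.2105254 ]), 'moment': array([-0.01416009, -0.07756764, -0.0033111 ]), 'gripper_force': 0.0, 'opening': 0.08728052467882938}
top -0.04145302685813822 [ 0.50865668 -0.01223456  1.77941748]
tray_bar [([0.5955, -0.1542, -0.0034], 0.65)]
bar_mid [([0.5949, -0.152, 0.0924], 0.87), ([0.6074, 0.1673, 0.0672], 0.17)]
mouth [([0.5355, -0.0843, 0.0056], 0.48)]
gate_grip [([0.6082, 0.1672, 0.0691], 0.65), ([0.5742, 0.2862, 0.0596], 0.65), ([0.6232, 0.0368, 0.0592], 0.43), ([0.4815, 0.1741, 0.0578], 0.39)]
gate_foot [([0.5735, 0.2913, -0.002], 0.64), ([0.604, 0.17, 0.0083], 0.6), ([0.4781, 0.1733, -0.0004], 0.54), ([0.5925, -0.1518, -0.0025], 0.51), ([0.6057, 0.1697, 0.0665], 0.51)]
rack [([0.6093, 0.1708, 0.003], 0.81), ([0.7885, -0.0632, -0.0008], 0.53)]
scene 0.016777872030026064 [1.16885252 0.1707664  0.87135881]
tray_bar []
bar_mid [([0.5984, -0.148, 0.0876], 0.65), ([0.608, 0.1714, 0.0646], 0.33)]
mouth [([0.5418, -0.0865, 0.0044], 0.62), ([0.559, -0.1955, 0.0049], 0.39)]
gate_grip [([0.4775, 0.1711, 0.0592], 0.68), ([0.6072, 0.1714, 0.0668], 0.57), ([0.6303, 0.0363, 0.0544], 0.52)]
gate_foot [([0.6311, 0.0316, 0.0019], 0.69), ([0.6046, 0.1675, 0.0107], 0.67), ([0.4808, 0.178, 0.0006], 0.64), ([0.5747, 0.2848, -0.0038], 0.57)]
rack [([0.6069, 0.1659, 0.0029], 0.87)]
```

View pics/top0.png

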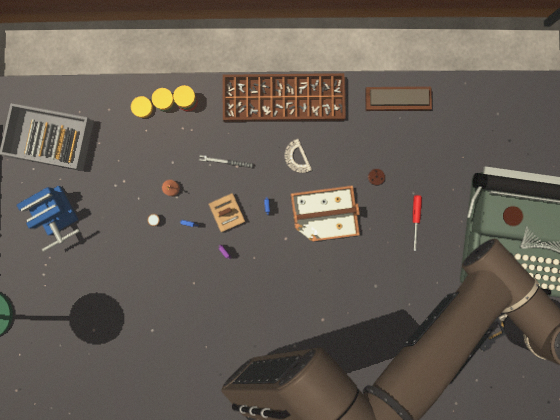

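View pics/scene0.png

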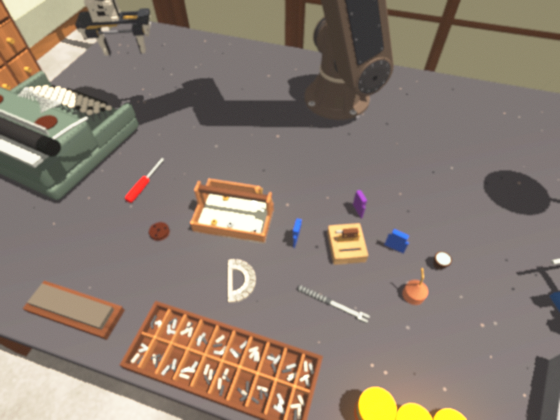

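The top view shows the tray around (325,213), with its mouth at (303,232), and the rack with the gate at (227,212). The blue and purple look-alikes are at (267,206), (188,223) and (224,251). I'll zoom in on the rack and tray.

Run:
```python
from h import *
im=cv2.imread('pics/top0.png')[180:265,200:370]; cv2.imwrite('pics/c0.png',cv2.resize(im,None,fx=4.7,fy=4.7,interpolation=cv2.INTER_CUBIC))
p=ctrl.snapshot("top")
def yaw(t,z):
    m=ctrl.trace(p,t)
    for d in m[:2]:
        ys,xs=np.nonzero(d["pixels"]); q=np.array([ray(p,a,z)[:2] for a in zip(xs,ys)]).astype(np.float32)
        print(t,d["p"],cv2.minAreaRect(q*1000),len(q))
yaw("rack",.032); yaw("tray_bar",.04)
print(rel([.607,.1695,.40],rot([180,0,-180])))
```

```text
rack 0.62 ((603.0060424804688, 163.38467407226562), (104.02644348144531, 85.45100402832031), 24.3897762298584) 771
rack 0.53 ((596.0308227539062, -157.3314208984375), (36.01520919799805, 210.3958740234375), 5.990660667419434) 399
tray_bar 0.59 ((600.2628784179688, -158.97006225585938), (26.197856903076172, 201.75201416015625), 4.279421806335449) 299
tray_bar 0.27 ((685.8726806640625, 344.89239501953125), (48.83208465576172, 48.63615798950195), 0.08418701589107513) 200
(array([-621.1,  568.1,    4.7]), array([-0.  ,  0.  , 25.37]))
```

View pics/c0.png

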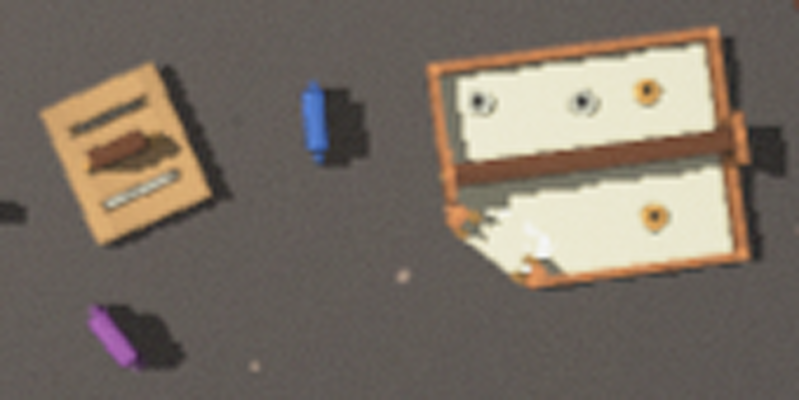

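```bash
cat >> h.py <<'E'
from scipy.spatial.transform import Slerp
def plan(pos,R,n=None):
    """end rows of n successive calls to reach a TCP pose"""
    o=ctrl.get_obs(); R0=rot(o["orientation"]); p0=np.array(o["tool_pos"]); pos=np.array(pos)
    d=np.linalg.norm(pos-p0)*1e3; a=np.degrees((R0.inv()*R).magnitude())
    n=n or int(np.ceil(max(d/235,a/40))); S=Slerp([0,1],Ro.concatenate([R0,R]))
    print("d %.0f a %.1f"%(d,a))
    for i in range(n):
        A,B=S(i/n),S((i+1)/n); print(np.round(A.inv().apply((pos-p0)/n)*1e3,1).tolist(),np.round((A.inv()*B).as_rotvec(degrees=True),2).tolist())
E
python3 -c "
from h import *
plan([.607,.1695,.36],rot([180,0,-65.6]))"
```

```text
d 843 a 89.0
[-155.3, 142.0, 11.2] [-0.0, -0.0, -22.26]
[-197.5, 72.6, 11.2] [-0.0, -0.0, -22.26]
[-210.3, -7.6, 11.2] [-0.0, -0.0, -22.26]
[-191.7, -86.7, 11.2] [-0.0, -0.0, -22.26]
```

```bash
python3 -m inch '[0,-45,40,3,0,0,-6, 0,-90,80,6,0,0,-12, 0,-125,115,9,0,0,-18, 0,-155,142,11,0,0,-22, 0,-155,142,11,0,0,-22]'
python3 -m inch '[0,-45,17,3,0,0,-6, 0,-90,34,6,0,0,-12, 0,-135,50,9,0,0,-18, 0,-180,66,11,0,0,-22, 0,-198,73,11,0,0,-22]'
python3 -m inch '[0,-45,-2,3,0,0,-6, 0,-90,-4,6,0,0,-12, 0,-135,-5,9,0,0,-18, 0,-180,-6,11,0,0,-22, 0,-210,-8,11,0,0,-22]'
python3 -m inch '[0,-45,-20,3,0,0,-6, 0,-90,-40,6,0,0,-12, 0,-130,-60,9,0,0,-18, 0,-170,-78,11,0,0,-22, 0,-192,-87,11,0,0,-22]'
python3 - <<'E'
from h import *
p=ctrl.snapshot("wrist"); save(p,"w1.png"); o=ctrl.get_obs(); print(o["joint_pos"],o["tool_pos"],o["orientation"],-np.array(p["R"]).T@p["t"])
for t in("gate_grip","gate_foot","rack"):
    print(t,[(np.round(d["location"],4).tolist(),round(d["p"],2)) for d in ctrl.mark_of(p,t)])
E
```

```text
clock: 1.35
tool_pos: [0.3693, -0.4116, 0.394]
orientation: [-180.0, 0.1, -132.3]
force: [1.4, -0.8, -0.3]
opening: 0.0875
gripper_force: 0.0
clock: 1.85
tool_pos: [0.4498, -0.2175, 0.3828]
orientation: [-180.0, 0.0, -110.4]
force: [0.4, -1.1, 0.6]
opening: 0.0872
gripper_force: 0.0
clock: 2.35
tool_pos: [0.5311, -0.0241, 0.3717]
orientation: [-180.0, 0.0, -88.4]
force: [0.5, -1.0, -0.1]
opening: 0.0881
gripper_force: 0.0
clock: 2.85
tool_pos: [0.6139, 0.1704, 0.3599]
orientation: [180.0, -0.0, -66.4]
force: [-0.6, -1.1, -0.3]
opening: 0.0879
gripper_force: 0.0
[ 3.31504059e+01  1.88790098e+01 -7.83215094e+00  2.46288482e-02
 -6.32646096e+01 -9.63672620e+00] [0.6147267  0.1723281  0.35978402] [-1.79972431e+02 -1.76343791e-02 -6.64752494e+01] [0.64082188 0.1091156  0.33997784]
gate_grip [([0.572, 0.2823, 0.0591], 0.93), ([0.6243, 0.0343, 0.06], 0.84), ([0.4789, 0.1723, 0.0562], 0.56)]
gate_foot [([0.6295, 0.0337, 0.002], 0.73), ([0.5741, 0.2917, -0.0016], 0.59), ([0.4814, 0.1748, -0.0001], 0.55)]
rack []
```

View pics/w1.png

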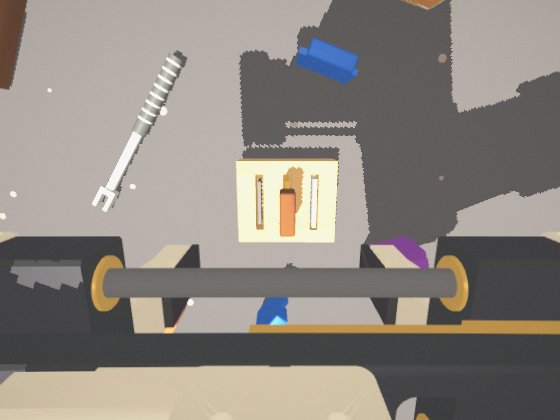

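The wrist view shows the rack at (237–338, 160–242) and the real gate's orange-brown grip at (280–295, 189–236), standing in the middle slot. I'll fit a model of it.

```bash
cat > fit.py <<'E'
from h import *
def boxhull(p,T,bx):
    R,t=T; P=[px(p,t+R@np.array([sx*bx[0]/2,sx2*bx[1]/2,z])) for sx in(-1,1) for sx2 in(-1,1) for z in bx[2:]]
    return cv2.convexHull(np.array(P,np.float32))[:,0]
def hullmask(p,T,boxes,s=4):
    m=np.zeros((420*s,560*s),np.uint8)
    for b in boxes: cv2.fillConvexPoly(m,np.round((boxhull(p,T,b)+.5)*s).astype(int),1)
    return cv2.resize(m.astype(np.float32),(560,420),interpolation=cv2.INTER_AREA)
E
cat > g.py <<'E'
from fit import *
from scipy.optimize import minimize
p=ctrl.snapshot("wrist"); f=p["frame"].astype(int); h=cv2.cvtColor(p["frame"],cv2.COLOR_RGB2HSV).astype(int)
roi=np.zeros((420,560),bool); roi[165:238,262:308]=1
m=roi&(h[...,0]<16)&(h[...,1]>150)&(h[...,2]>110); 
n,l,st,_=cv2.connectedComponentsWithStats(m.astype(np.uint8)); k=1+st[1:,4].argmax(); m=(l==k); print(st[k])
def cost(v,z0=.010):
    T=(rot([0,0,v[2]*10]).as_matrix(),np.array([v[0]/100,v[1]/100,z0])); return np.abs(hullmask(p,T,[(.014,.040,.044,.070)])-m).sum()
r=minimize(cost,[60.7/1,16.95,2.44],method='Nelder-Mead',options=dict(initial_simplex=[[60.7,16.95,2.44],[61.4,16.95,2.44],[60.7,17.6,2.44],[60.7,16.95,2.9]]))
print(r.x,r.fun,m.sum())
w=np.argwhere((f[...,0]>215)&(f[...,1]>170)&(f[...,2]<190)&(f[...,2]>90))
w=w[(w[:,0]>145)&(w[:,0]<255)&(w[:,1]>220)&(w[:,1]<350)]
print(cv2.minAreaRect(np.array([ray(p,(b,a),.032)[:2]*1000 for a,b in w],np.float32)),ctrl.get_obs()["tool_pos"])
E
python3 g.py
```

```text
[277 196   5  17  21]
[60.97222222 17.52777778  2.22916667] 779.3125 21
((606.604736328125, 170.15374755859375), (101.57466125488281, 83.81011199951172), 23.348796844482422) [0.6125675  0.16723142 0.36041646]
```

```bash
sed -i 's/^m=roi.*/m=roi\&(h[...,0]<12)\&(h[...,1]>190)\&(h[...,2]>120); print(h[195:232:9,287], h[215,268:310:4])/' g.py
cat >> g.py <<'E'
T=(rot([0,0,23.35]).as_matrix(),np.array([.6066,.1702,.010])); print(np.round(boxhull(p,T,(.014,.04,.044,.07))))
E
python3 g.py
```

```text
[[ 10 130 116]
 [ 13 150 237]
 [ 12 148 238]
 [ 13 149 239]
 [ 13 147 239]] [[ 30  29 247]
 [ 30  30 247]
 [ 28  80 247]
 [ 13 145 240]
 [ 13 145 239]
 [ 12 147 237]
 [ 17 129 226]
 [ 30  31 247]
 [ 30  30 247]
 [ 30  31 247]
 [ 24  27 195]]Traceback (most recent call last):
  File "g.py", line 6, in <module>
    n,l,st,_=cv2.connectedComponentsWithStats(m.astype(np.uint8)); k=1+st[1:,4].argmax(); m=(l==k); print(st[k])
                                                                       ~~~~~~~~~~~~~~~^^
ValueError: attempt to get argmax of an empty sequence
```

```bash
sed -i 's/^m=roi.*/m=roi\&(h[...,0]<18)\&(h[...,1]>125)\&(h[...,2]>70)/' g.py; python3 g.py
```

```text
[276 191  17  47 659]
[60.65303176 17.09505048  2.30188465] 147.25 659
((606.6661987304688, 170.0421905517578), (101.55095672607422, 85.10677337646484), 23.302207946777344) [0.61245061 0.16667375 0.36090205]
[[292. 195.]
 [292. 239.]
 [276. 239.]
 [276. 195.]
 [276. 190.]
 [291. 190.]]
```

```bash
python3 -c "
from h import *
o=ctrl.get_obs();print(o['tool_pos'],o['orientation'])
plan([.6065,.1704,.260],rot([180,0,-66.8]),1)"
```

```text
[0.61245061 0.16667375 0.36090205] [-1.79994071e+02 -5.65304265e-04 -6.66931807e+01]
d 101 a 0.1
[-5.8, 4.0, 100.9] [-0.01, -0.0, 0.11]
```

```bash
python3 -m inch '[0,-6,4,35,0,0,0, 0,-6,4,70,0,0,0, 0.3,-6,4,95,0,0,0, 0.5,-6,4,101,0,0,0, 0.5,-6,4,101,0,0,0]'
python3 -c "
from h import *
p=ctrl.snapshot('wrist');o=ctrl.get_obs();print(o['tool_pos'],o['orientation'],o['opening'])
plan([.6065,.1704,.230],rot([180,0,-66.8]),1)"
```

```text
clock: 3.7
tool_pos: [0.6065, 0.1708, 0.2595]
orientation: [179.9, -0.0, -66.7]
force: [0.0, 0.1, 0.3]
opening: 0.0691
gripper_force: 0.0
[0.60702974 0.17120669 0.26067466] [-1.79952730e+02 -1.97170303e-02 -6.66517676e+01] 0.06514768447929872
d 31 a 0.2
[0.5, 0.8, 30.7] [-0.05, -0.02, 0.15]
```

Down to grasp height, then close.

```bash
python3 -m inch '[0.5,0,0.5,15,0,0,0, 0.6,0,0.5,28,0,0,0, 0.6,0,0.5,30,0,0,0, 1,0,0.5,30,0,0,0, 1,0,0.5,30,0,0,0]'
python3 -m inch '[1,0,0,0,0,0,0, 1,0,0,0,0,0,0, 1,0,0,0,0,0,0, 1,0,0,0,0,0,0]'
```

```text
clock: 4.25
tool_pos: [0.6065, 0.1715, 0.2304]
orientation: [-179.9, -0.0, -66.6]
force: [0.9, 0.1, -0.2]
opening: 0.0254
gripper_force: 0.0
clock: 4.65
tool_pos: [0.6064, 0.1716, 0.2303]
orientation: [-179.9, -0.0, -66.6]
force: [0.1, -0.6, 4.6]
opening: 0.0138
gripper_force: 30.0
```

```bash
python3 -m inch '[1,0,0,-8,0,0,0, 1,0,0,-25,0,0,0, 1,0,0,-65,0,0,0, 1,0,0,-110,0,0,0, 1,0,0,-130,0,0,0]'
python3 -c "
from h import *
plan([.589,-.023,.36],rot([180,0,-129.6]))"
```

```text
clock: 5.15
tool_pos: [0.6067, 0.1715, 0.3644]
orientation: [-179.7, -0.0, -66.6]
force: [0.6, 0.9, -1.0]
opening: 0.0139
gripper_force: 30.0
d 195 a 63.0
[85.7, 46.8, 2.0] [-0.13, 0.08, 31.5]
[97.5, -4.9, 2.2] [-0.13, 0.08, 31.5]
```

```bash
python3 -m inch '[1,18,9,0,0,0,6, 1,36,18,0,0,0,13, 1,54,29,1,0,0,20, 1,72,39,1,0,0,26, 1,86,47,1,0,0,31.5]'
python3 -m inch '[1,20,-1,0,0,0,7, 1,40,-2,0,0,0,14, 1,60,-3,1,0,0,21, 1,80,-4,1,0,0,28, 1,97,-5,1,0,0,31.5]'
python3 -m inch '[1,0,0,0,0,0,0, 1,0,0,0,0,0,0]'
python3 - <<'E'
from h import *
p=ctrl.snapshot("wrist"); save(p,"w2.png"); o=ctrl.get_obs(); print(o["tool_pos"],o["orientation"],o["force"])
np.savez('w2.npz',R=p["R"],t=p["t"],K=p["K"],k1=p["k1"])
for t in("tray_bar","bar_mid","mouth","gate_grip","gate_foot"):
    print(t,[(np.round(d["location"],4).tolist(),round(d["p"],2)) for d in ctrl.mark_of(p,t)])
E
```

```text
clock: 5.65
tool_pos: [0.5966, 0.0727, 0.3587]
orientation: [180.0, -0.0, -98.4]
force: [0.4, -0.1, -0.6]
opening: 0.0141
gripper_force: 30.0
clock: 6.15
tool_pos: [0.5878, -0.0239, 0.3577]
orientation: [180.0, -0.0, -129.9]
force: [0.8, 0.5, -1.2]
opening: 0.0134
gripper_force: 30.0
clock: 6.35
tool_pos: [0.5882, -0.0232, 0.3578]
orientation: [180.0, 0.0, -129.6]
force: [0.4, 0.4, -1.4]
opening: 0.0138
gripper_force: 30.0
[ 0.58827962 -0.02275523  0.35773538] [ 1.79989755e+02  4.34161018e-03 -1.29585214e+02] [ 0.36590924  0.40322632 -0.5285771 ]
tray_bar [([0.597, -0.1497, 0.0017], 0.95)]
bar_mid [([0.5981, -0.1491, 0.0898], 0.66)]
mouth [([0.5387, -0.0822, 0.0073], 0.9), ([0.5626, -0.1937, 0.0018], 0.33)]
gate_grip [([0.5862, -0.0262, 0.1913], 0.92), ([0.5716, 0.2833, 0.0517], 0.78), ([0.4814, 0.1731, 0.056], 0.76)]
gate_foot [([0.4822, 0.174, 0.0001], 0.97), ([0.5987, -0.1499, -0.0003], 0.15)]
```

View pics/w2.png

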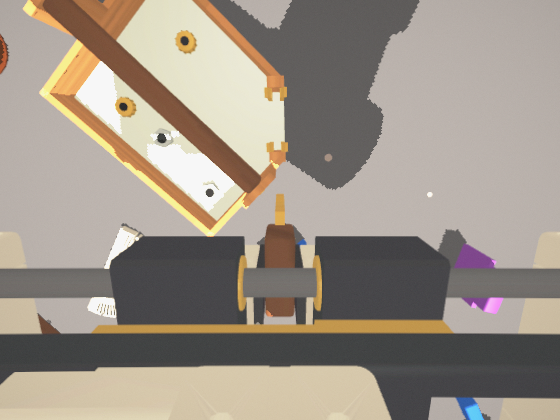

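The wrist view shows the mouth's two brass cheeks at about (275,88) and (277,150), the bar running from (45,0) to (255,185), and the gate held at (280,270). Next I'll overlay a tray model on a zoomed crop to refine the mouth pose.

```bash
cat > ov.py <<'E'
from h import *
import sys
x,y,w=map(float,sys.argv[1:4]); z=np.load('w2.npz'); p={k:z[k] for k in z}; p["k1"]=float(p["k1"])
im=cv2.imread('pics/w2.png'); s=3; c0,r0=30,0; W,H=265,240 
big=cv2.resize(im[r0:r0+H,c0:c0+W],None,fx=s,fy=s-.5,interpolation=cv2.INTER_CUBIC)
R=rot([0,0,w]).as_matrix(); t=np.array([x,y,0])
def P(a): q=px(p,t+R@np.array(a)/1e3); return (int((q[0]-c0+.5)*s),int((q[1]-r0+.5)*(s-.5)))
def L(pts,col):
    for a,b in zip(pts,pts[1:]): cv2.line(big,P(a),P(b),col,1)
for z_,col in((40,(255,0,0)),):
    L([(-100,80,z_),(100,80,z_),(100,-80,z_)],col); L([(-100,80,z_),(-100,-20,z_)],col)
for yy in(-8,8): L([(-94,yy,100),(94,yy,100)],(0,255,0))
m=lambda a,b,zz:(-69.5-(a-b)*.7071*1, -49.5-(a+b)*.7071, zz+5)  # mouth x out=(-.707,-.707), y=(.707,-.707)
for zz,col in((0,(0,0,255)),(36,(255,0,255))): L([m(-3.75,-28.5,zz),m(3.75,-28.5,zz),m(3.75,28.5,zz),m(-3.75,28.5,zz),m(-3.75,-28.5,zz)],col)
cv2.imwrite('pics/'+sys.argv[4],big)
E
python3 ov.py .597 -.1495 -85 o1.png
```

```text
(no output)
```

View pics/o1.png

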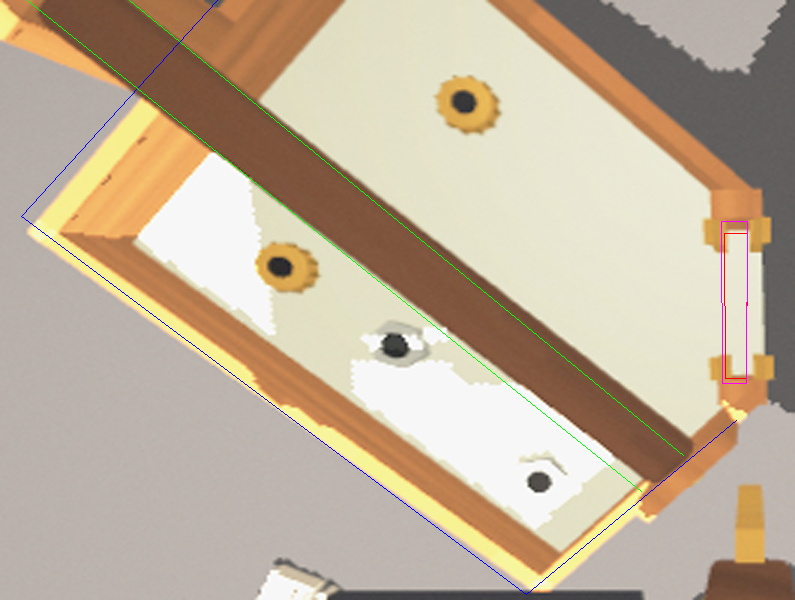

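```bash
cat > tf.py <<'E'
from h import *
from scipy.optimize import minimize
z=np.load('w2.npz'); p={k:z[k] for k in z}; p["k1"]=float(p["k1"])
im=cv2.imread('pics/w2.png').astype(np.float32); g=cv2.GaussianBlur(im,(0,0),1.0)
mag=np.sqrt((cv2.Sobel(g,cv2.CV_32F,1,0)**2+cv2.Sobel(g,cv2.CV_32F,0,1)**2).max(2)); mag=np.minimum(mag,150)
seg=[((-85,8,100),(60,8,100)),((-60,-8,80),(60,-8,80)),((-95,80,40),(95,80,40)),((-100,75,40),(-100,20,40)),((-35,-80,40),(60,-80,40)),((-100,-15,40),(-100,-22,40))]
pts=np.concatenate([np.linspace(a,b,60) for a,b in seg[:5]])/1e3
def cost(v,sg=None):
    R=rot([0,0,v[2]]).as_matrix(); q=np.array([px(p,np.array([v[0],v[1],0])/1e3+R@a) for a in pts],np.float32)
    M=mag if sg is None else cv2.GaussianBlur(mag,(0,0),sg)
    s=cv2.remap(M,q[:,:1],q[:,1:],cv2.INTER_LINEAR)
    cost.s=s.reshape(-1,60).mean(1); return -s.mean()
v=np.array([597,-149.5,-85.])
for sg in(3,1.5,.7):
    r=minimize(cost,v,args=(sg,),method='Nelder-Mead',options=dict(initial_simplex=v+np.array([[0,0,0],[3,0,0],[0,3,0],[0,0,1.5]])/ (1 if sg>1 else 3))); v=r.x; print(v,r.fun,cost.s)
R=rot([0,0,v[2]]).as_matrix(); print("mouth",np.r_[v[:2],0]+R@[-69.5,-49.5,5],"xdir",v[2]+225-360)
import os; os.system('python3 ov.py %f %f %f o2.png'%(v[0]/1e3,v[1]/1e3,v[2]))
E
python3 tf.py
```

```text
[ 597.60416    -153.14246851  -83.30101075] -83.45096588134766 [ 88.32999   83.68336   83.56727  102.84593   58.828247]
[ 597.85100075 -154.26592351  -83.11308602] -112.693603515625 [121.023735 121.674965 106.13961  128.34988   86.27982 ]
[ 597.86962966 -154.04322761  -83.05427792] -130.73654174804688 [139.46408 143.98651 131.22151 136.24992 102.76063]
mouth [540.3283354  -91.03926381   5.        ] xdir -218.05427791797123
```

View pics/o2.png

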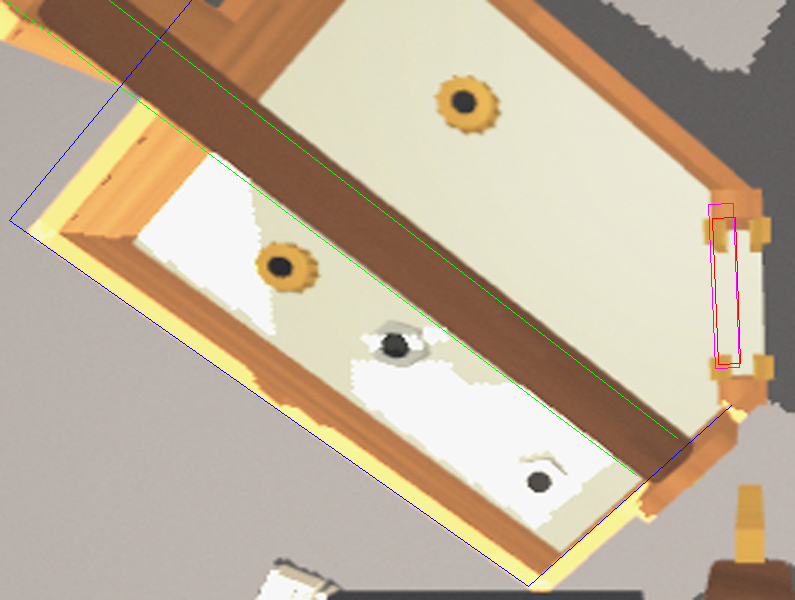

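```bash
sed -i 's/^v=np.array.*/v=np.array([597.4,-150.2,-83.05])/; s/for sg in(3,1.5,.7)/for sg in(.8,.5)/; s/sg>1 else 3/sg>1 else 5/; s/o2.png/o3.png/' tf.py; python3 tf.py
```

```text
[ 597.03149455 -147.11219403  -83.17143945] -127.21650695800781 [136.55157 143.05812 129.4234  115.3855  111.66399]
[ 597.0784772  -147.23425075  -83.16736287] -133.4849090576172 [143.07506  147.85823  138.9995   122.94826  114.543495]
mouth [539.66164615 -84.11684021   5.        ] xdir -218.16736286507052
```

View pics/o3.png

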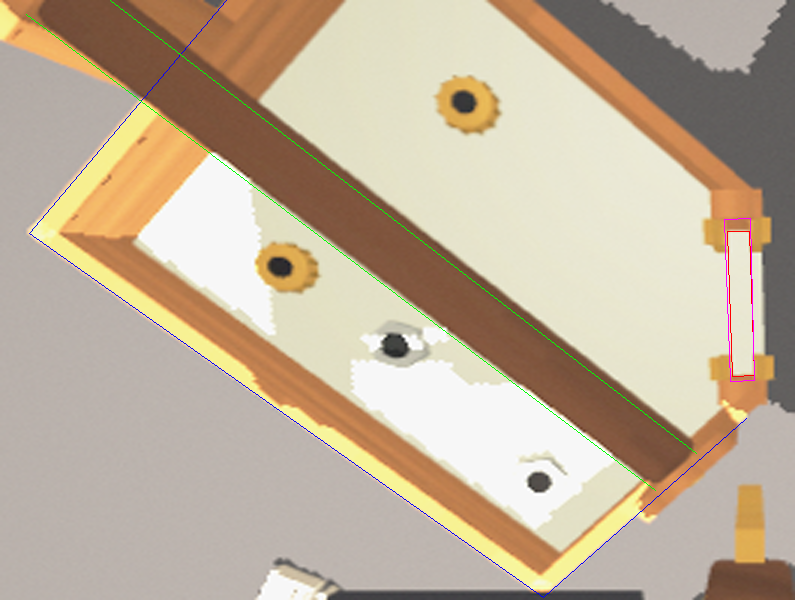

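Run:
```python
from h import *
z=np.load('w2.npz'); p={k:z[k] for k in z}; p["k1"]=float(p["k1"])
T=np.array([.58828,-.02276,.35774]); R=rot([180,0,-129.585])
for d in(-2,0,1,2): 
  for h in(0,48): print(d,h,[np.round(px(p,T+R.apply([(27+d)/1e3,y,.2204-h/1e3])),1) for y in(-.0025,.0025)])
im=cv2.imread('pics/w2.png'); print(im[186:230:2,280].tolist()); print(im[205,268:292].tolist())
m=np.array([.5397,-.0841,.005]); Rg=rot([180,0,-128.2]); tgt=m+[0,0,.2204+.055]-Rg.apply([.001,0,0]); print(tgt); plan(tgt,Rg,1)
```

```text
-2 0 [array([273.9, 199.2]), array([281.4, 199.2])]
-2 48 [array([272.3, 218.9]), array([282.1, 218.9])]
0 0 [array([273.9, 196.2]), array([281.4, 196.2])]
0 48 [array([272.3, 215.1]), array([282.1, 215.1])]
1 0 [array([273.9, 194.7]), array([281.4, 194.7])]
1 48 [array([272.3, 213.2]), array([282.1, 213.2])]
2 0 [array([273.9, 193.2]), array([281.4, 193.2])]
2 48 [array([272.3, 211.3]), array([282.1, 211.3])]
[[177, 182, 189], [176, 183, 191], [177, 183, 191], [175, 180, 188], [95, 158, 203], [78, 159, 207], [74, 156, 205], [76, 157, 209], [74, 154, 202], [78, 156, 205], [74, 151, 201], [78, 155, 204], [79, 153, 203], [83, 172, 224], [85, 176, 226], [83, 174, 224], [84, 175, 224], [84, 175, 224], [83, 172, 224], [84, 172, 224], [60, 78, 115], [57, 79, 115]]
[[176, 180, 190], [177, 182, 191], [177, 183, 192], [178, 183, 192], [176, 182, 191], [177, 183, 191], [173, 181, 191], [144, 171, 195], [79, 154, 205], [78, 153, 201], [77, 154, 203], [78, 153, 203], [78, 153, 202], [80, 155, 203], [76, 151, 201], [81, 153, 200], [121, 164, 197], [176, 183, 191], [173, 180, 189], [175, 181, 190], [177, 183, 191], [175, 181, 189], [176, 182, 190], [177, 184, 192]]
[ 0.54031841 -0.08331414  0.2804    ]
d 110 a 1.4
[77.6, -1.8, 77.2] [0.01, -0.0, -1.37]
```

Run:
```python
from h import *
m=np.array([.5397,-.0841,.005]); Rg=rot([180,0,-128.2]); tgt=m+[0,0,.2204+.055]-Rg.apply([.0019,.0013,0]); print(tgt); plan(tgt,Rg,1)
```

```text
[ 0.54189659 -0.0834108   0.2804    ]
d 109 a 1.4
[76.7, -3.1, 77.2] [0.01, -0.0, -1.37]
```

```bash
python3 -m inch '[1,30,-1,0,0,0,-0.5, 1,65,-2.5,0,0,0,-1, 1,76.7,-3.1,12,0,0,-1.4, 1,76.7,-3.1,50,0,0,-1.4, 1,76.7,-3.1,77,0,0,-1.4]'
python3 -m inch '[1,0,0,0,0,0,0, 1,0,0,0,0,0,0]'
python3 - <<'E'
from h import *
p=ctrl.snapshot("wrist"); save(p,"w3.png"); o=ctrl.get_obs(); print(o["tool_pos"],o["orientation"],o["force"])
np.savez('w3.npz',R=p["R"],t=p["t"],K=p["K"],k1=p["k1"],T=o["tool_pos"],o=o["orientation"])
im=cv2.imread('pics/w3.png')[70:270,180:380]; cv2.imwrite('pics/c3.png',cv2.resize(im,None,fx=3,fy=3,interpolation=cv2.INTER_CUBIC))
E
```

```text
clock: 7.15
tool_pos: [0.5412, -0.0841, 0.2794]
orientation: [-180.0, 0.0, -128.3]
force: [0.4, -0.1, -1.4]
opening: 0.0139
gripper_force: 30.0
clock: 7.35
tool_pos: [0.5423, -0.0837, 0.2809]
orientation: [180.0, -0.1, -128.2]
force: [0.5, 0.1, -0.4]
opening: 0.0141
gripper_force: 30.0
[ 0.54266265 -0.08365089  0.28173088] [-1.79934103e+02  2.83914395e-02 -1.28173765e+02] [ 0.24413758  0.25456576 -1.12769088]
```

View pics/c3.png

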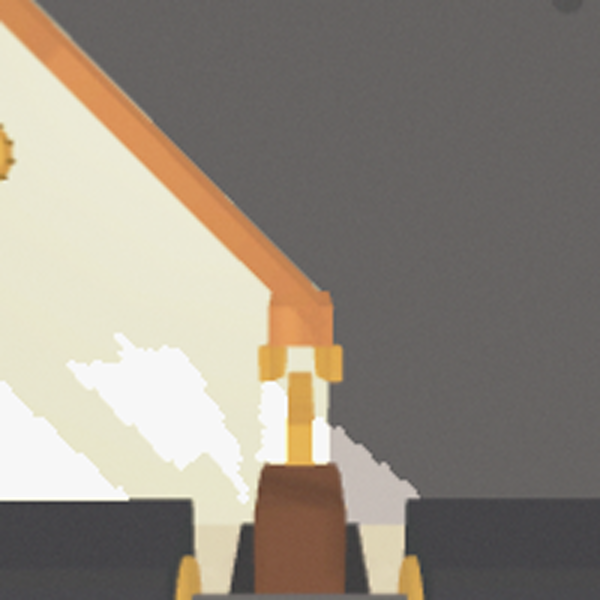

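The gate's plate is at crop columns 287–314 and is centred in the cheek gap at 284–317. I'll check the position along the groove.

Run:
```python
from h import *
z=np.load('w3.npz'); p={k:z[k] for k in z}; p["k1"]=float(p["k1"])
T=z["T"]; R=rot(z["o"]); fz=T[2]-.2204; print("foot z",fz)
for r,h in((194,fz),(185.3,.041),(185.3,.037)): print(r,h,R.inv().apply(ray(p,(280.3,r),h)-T)*1e3)
print(R.inv().apply(np.array([.5397,-.0841,.041])-T)*1e3)
```

```text
foot z 0.061330879160982704
194 0.061330879160982704 [ 28.8635786    2.38445714 220.38312781]
185.3 0.041 [ 31.23957469   2.47630497 240.71273991]
185.3 0.037 [ 30.572696     2.49455637 244.71305251]
[  2.30341717   2.32835055 240.72724865]
```

```bash
python3 -m inch '[1,0.6,0,5,0,0,0, 1,0.6,0,11,0,0,0, 1,0.6,0,17,0,0,0, 1,0.6,0,23,0,0,0, 1,0.6,0,28,0,0,0]'
python3 -m inch '[1,0,0,3,0,0,0, 1,0,0,6,0,0,0, 1,0,0,6,0,0,0]'
```

```text
clock: 7.9
tool_pos: [0.5413, -0.0845, 0.2521]
orientation: [180.0, -0.0, -128.2]
force: [-0.9, -0.8, -1.2]
opening: 0.0136
gripper_force: 30.0
clock: 8.2
tool_pos: [0.5413, -0.0845, 0.2462]
orientation: [180.0, -0.0, -128.2]
force: [0.1, -0.0, -1.1]
opening: 0.0136
gripper_force: 30.0
```

```bash
python3 -m inch '[1,0,0,5,0,0,0, 1,0,0,10,0,0,0, 1,0,0,15,0,0,0, 1,0,0,18,0,0,0, 1,0,0,18,0,0,0]'
python3 -m inch '[1,0,0,1,0,0,0, 1,0,0,2,0,0,0, 1,0,0,2.5,0,0,0, 1,0,0,2.5,0,0,0]'
```

```text
clock: 8.7
tool_pos: [0.5412, -0.0845, 0.228]
orientation: [180.0, -0.0, -128.2]
force: [-0.1, -0.1, -2.8]
opening: 0.0136
gripper_force: 30.0
clock: 9.1
tool_pos: [0.5414, -0.0844, 0.2262]
orientation: [180.0, 0.0, -128.2]
force: [0.5, -0.4, -1.8]
opening: 0.0137
gripper_force: 30.0
```

```bash
python3 -m inch '[1,0,0,0.5,0,0,0, 1,0,0,1,0,0,0, 1,0,0,1,0,0,0]'
python3 -m inch '[1,0,0,0.5,0,0,0, 1,0,0,1,0,0,0, 1,0,0,1,0,0,0]'
```

```text
clock: 9.4
tool_pos: [0.5415, -0.0844, 0.2253]
orientation: [-180.0, 0.0, -128.2]
force: [0.1, 0.7, -0.8]
opening: 0.0137
gripper_force: 30.0
clock: 9.7
tool_pos: [0.5419, -0.0845, 0.2252]
orientation: [-179.9, 0.0, -128.2]
force: [-1.6, 0.4, 8.4]
opening: 0.0141
gripper_force: 30.0
```

```bash
python3 -m inch '[0.66,0,0,-1,0,0,0, 0.66,0,0,-1,0,0,0, 0.66,0,0,-1,0,0,0, 0.66,0,0,-1,0,0,0]'
python3 -m inch '[0.66,0,0,-8,0,0,0, 0.66,0,0,-25,0,0,0, 0.66,0,0,-60,0,0,0, 0.66,0,0,-105,0,0,0, 0.66,0,0,-140,0,0,0]'
python3 -c "
from h import *
Rt=rot([0,0,-83.17]); b=np.array([.5971,-.1472,0])+Rt.apply([0,0,.09]); print(b)
plan([b[0],b[1],.36],rot([180,0,-83.2]))"
```

```text
clock: 10.1
tool_pos: [0.5414, -0.0844, 0.225]
orientation: [180.0, -0.0, -128.2]
force: [-0.5, -0.3, -0.2]
opening: 0.0295
gripper_force: 0.0
clock: 10.6
tool_pos: [0.5415, -0.0845, 0.3682]
orientation: [-179.9, 0.1, -128.2]
force: [1.1, 0.6, 0.8]
opening: 0.0301
gripper_force: 0.0
[ 0.5971 -0.1472  0.09  ]
d 84 a 45.0
[7.4, -41.2, 4.2] [-0.05, 0.01, -22.51]
[22.6, -35.3, 4.1] [-0.05, 0.01, -22.51]
```

```bash
python3 -m inch '[0.4,2,-10,1,0,0,-6, 0.2,4,-20,2,0,0,-12, 0,6,-30,3,0,0,-18, 0,7.4,-41,4,0,0,-22.5, 0,7.4,-41,4,0,0,-22.5]'
python3 -m inch '[0,7,-11,1,0,0,-7, 0,14,-22,2,0,0,-14, 0,21,-33,3,0,0,-20, 0,22.6,-35,4,0,0,-22.5, 0,22.6,-35,4,0,0,-22.5]'
python3 - <<'E'
from h import *
p=ctrl.snapshot("wrist"); save(p,"w4.png")
for t in("tray_bar","bar_mid","mouth","gate_grip","gate_foot","brass_nut1","hex_nut1"):
    print(t,[(np.round(d["location"],4).tolist(),round(d["p"],2)) for d in ctrl.mark_of(p,t)])
p=ctrl.snapshot("top")
for t in("gate_grip","gate_foot"):
    print(t,[(np.round(d["location"],4).tolist(),round(d["p"],2)) for d in ctrl.mark_of(p,t)])
plan([.598,-.148,.249],rot([180,0,-83.2]),1)
E
```

```text
clock: 11.1
tool_pos: [0.5695, -0.1162, 0.3614]
orientation: [-180.0, -0.0, -105.7]
force: [-0.2, 0.0, 0.3]
opening: 0.0642
gripper_force: 0.0
clock: 11.6
tool_pos: [0.5965, -0.147, 0.3571]
orientation: [180.0, 0.0, -83.3]
force: [0.2, -0.5, 0.2]
opening: 0.088
gripper_force: 0.0
tray_bar [([0.6019, -0.1497, 0.0011], 0.84)]
bar_mid [([0.5972, -0.148, 0.0891], 0.75)]
mouth [([0.54, -0.0829, 0.0028], 0.83)]
gate_grip [([0.542, -0.0878, 0.0613], 0.78), ([0.6408, -0.0803, 0.0043], 0.2)]
gate_foot [([0.5416, -0.0866, 0.0064], 0.81)]
brass_nut1 [([0.5634, -0.1951, 0.0033], 0.72), ([0.651, -0.1957, 0.0055], 0.69), ([0.6429, -0.0801, 0.0054], 0.19)]
hex_nut1 [([0.6449, -0.0828, 0.0074], 0.77), ([0.638, -0.1501, 0.0038], 0.72)]
gate_grip [([0.575, 0.2885, 0.0599], 0.63), ([0.479, 0.1766, 0.0601], 0.5), ([0.5394, -0.0862, 0.0607], 0.43)]
gate_foot [([0.538, -0.0893, 0.0049], 0.55), ([0.477, 0.1751, 0.0015], 0.39)]
d 108 a 0.0
[1.4, -1.3, 108.3] [-0.01, 0.0, -0.04]
```

```bash
python3 -m inch '[0,1.4,-1.3,30,0,0,0, 0,1.4,-1.3,65,0,0,0, 0,1.4,-1.3,95,0,0,0, 0.3,1.4,-1.3,106,0,0,0, 0.5,1.4,-1.3,108,0,0,0]'
python3 -m inch '[0.7,0,0,0,0,0,0, 1,0,0,0,0,0,0, 1,0,0,0,0,0,0, 1,0,0,0,0,0,0, 1,0,0,0,0,0,0]'
python3 -m inch '[1,0,0,0,0,0,0, 1,0,0,0,0,0,0, 1,0,0,0,0,0,0]'
```

```text
clock: 12.65
tool_pos: [0.5978, -0.1481, 0.2479]
orientation: [179.8, 0.0, -83.2]
force: [-0.7, 0.1, -0.1]
opening: 0.0768
gripper_force: 0.0
clock: 13.15
tool_pos: [0.5982, -0.1481, 0.2498]
orientation: [-179.9, -0.0, -83.2]
force: [-0.7, -0.7, 0.0]
opening: 0.0373
gripper_force: 0.0
clock: 13.45
tool_pos: [0.598, -0.1481, 0.2492]
orientation: [180.0, -0.0, -83.2]
force: [-1.3, -0.5, 0.7]
opening: 0.0157
gripper_force: 30.0
```

```bash
python3 -m inch '[1,0,0,-4,0,0,0, 1,0,0,-12,0,0,0, 1,0,0,-25,0,0,0, 1,0,0,-40,0,0,0, 1,0,0,-55,0,0,0]'
python3 -m inch '[1,0,0,-18,0,0,0, 1,0,0,-38,0,0,0, 1,0,0,-58,0,0,0, 1,0,0,-74,0,0,0, 1,0,0,-82,0,0,0]'
python3 - <<'E'
from h import *
a=np.array([.7071,.7071,0]); q=np.array([0,0,159.])
# cumulative poses over tilt segments of 8.75 deg, from the tool frame at segment start
for s in np.linspace(0,8.75,6)[1:]:
    R=Ro.from_rotvec(a*s,degrees=True); print(np.round(q-R.apply(q),1),np.round(a*s,2))
o=ctrl.get_obs(); print(o["tool_pos"],o["orientation"],o["force"],o["moment"],o["opening"],o["joint_pos"])
p=ctrl.snapshot("wrist")
for t in("tray_bar","bar_mid","mouth","gate_foot"):
    print(t,[(np.round(d["location"],4).tolist(),round(d["p"],2)) for d in ctrl.mark_of(p,t)])
E
```

```text
clock: 13.95
tool_pos: [0.598, -0.1481, 0.3054]
orientation: [180.0, 0.0, -83.2]
force: [0.2, 1.6, -6.1]
opening: 0.0158
gripper_force: 30.0
clock: 14.45
tool_pos: [0.5981, -0.1481, 0.3887]
orientation: [-179.8, -0.0, -83.2]
force: [0.7, 0.2, -6.6]
opening: 0.0159
gripper_force: 30.0
[-3.4  3.4  0.1] [1.24 1.24 0.  ]
[-6.9  6.9  0.3] [2.47 2.47 0.  ]
[-10.3  10.3   0.7] [3.71 3.71 0.  ]
[-13.7  13.7   1.2] [4.95 4.95 0.  ]
[-17.1  17.1   1.9] [6.19 6.19 0.  ]
[ 0.59813679 -0.14812627  0.38871911] [-1.79837327e+02 -1.95555860e-02 -8.32238597e+01] [ 0.70109838  0.1929396  -6.57415872] [ 0.04052584 -0.03886555  0.00372925] 0.01585960044805491 [ 4.23013542e+00  1.56143331e+01 -8.52332183e+00  1.35067989e-02
 -6.56989648e+01  2.54049172e+00]
tray_bar [([0.5982, -0.1486, 0.1412], 0.77)]
bar_mid [([0.5987, -0.1511, 0.2318], 0.66)]
mouth [([0.6485, -0.1946, 0.1443], 0.73)]
gate_foot []
```

```bash
for i in 1 2 3 4; do python3 -m inch '[1,-3.4,3.4,0.1,1.24,1.24,0, 1,-6.9,6.9,0.3,2.47,2.47,0, 1,-10.3,10.3,0.7,3.71,3.71,0, 1,-13.7,13.7,1.2,4.95,4.95,0, 1,-17.1,17.1,1.9,6.19,6.19,0]' | egrep 'tool_pos|orient|force'; done
python3 -m inch '[1,0,0,0,0,0,0, 1,0,0,0,0,0,0, 1,0,0,0,0,0,0, 1,0,0,0,0,0,0, 1,0,0,0,0,0,0]'
cat > chk.py <<'E'
from h import *
o=ctrl.get_obs(); R=rot(o["orientation"]); Rt=R*rot([180,0,0]); print(np.degrees(np.arccos(Rt.as_matrix()[2,2])))
B=o["tool_pos"]+R.apply([0,0,.159]); print("bar",B)
M=B+Rt.apply([-.0695,-.0495,-.085]); print("mouth pred",M,"lowest",[ (B+Rt.apply(np.array(c)/1e3))[2] for c in((-100,-40,-90),(-60,-80,-90))])
for n in("top","scene","wrist"):
    p=ctrl.snapshot(n); save(p,n+"9.png")
    for t in("tray_bar","bar_mid","mouth","gate_grip","gate_foot","brass_nut1","hex_nut1"):
        for d in ctrl.mark_of(p,t):
            if d["p"]>.3: print(n,t,np.round(d["location"],4).tolist(),round(d["p"],2),"tray:",np.round(Rt.inv().apply(d["location"]-B)*1e3+[0,0,90]).tolist())
E
python3 chk.py
```

```text
tool_pos: [0.5786, -0.133, 0.3829]
orientation: [-173.9, -6.2, -83.6]
force: [0.1, 0.3, -7.4]
gripper_force: 30.0
tool_pos: [0.5599, -0.1184, 0.3773]
orientation: [-167.5, -12.3, -84.6]
force: [0.3, 0.3, -6.8]
gripper_force: 30.0
tool_pos: [0.5421, -0.1044, 0.3682]
orientation: [-160.9, -18.3, -86.3]
force: [-0.8, -0.4, -5.9]
gripper_force: 30.0
tool_pos: [0.5256, -0.091, 0.3555]
orientation: [-153.8, -23.9, -88.8]
force: [0.5, -0.8, -5.6]
gripper_force: 30.0
clock: 17.2
tool_pos: [0.5268, -0.0915, 0.3573]
orientation: [-153.6, -23.9, -88.9]
force: [0.5, -0.1, -6.5]
opening: 0.0158
gripper_force: 30.0
35.00439285619484
bar [ 0.59846987 -0.14784817  0.22706904]
mouth pred [ 0.59139332 -0.12423665  0.10917961] lowest [np.float64(0.09657400932907678), np.float64(0.09655791022071603)]
top tray_bar [0.6375, -0.1841, 0.1491] 0.96 tray: [2.0, -4.0, -4.0]
top bar_mid [0.5985, -0.1506, 0.2308] 0.93 tray: [4.0, 1.0, 92.0]
top gate_grip [0.6064, 0.1744, -0.002] 0.69 tray: [-387.0, -22.0, 13.0]
top gate_grip [0.6251, 0.0345, 0.061] 0.61 tray: [-234.0, -8.0, 7.0]
top gate_grip [0.574, 0.2878, 0.0
[... 856 characters left out ...]
9, 0.1775, -0.0003] 0.75 tray: [-392.0, -135.0, 73.0]
scene gate_foot [0.5907, -0.1254, 0.1084] 0.67 tray: [-69.0, -51.0, 4.0]
scene brass_nut1 [0.5792, -0.159, 0.1183] 0.55 tray: [-34.0, -64.0, 6.0]
scene brass_nut1 [0.6033, -0.1257, 0.1177] 0.53 tray: [-64.0, -36.0, 6.0]
scene brass_nut1 [0.5941, -0.1398, 0.1189] 0.39 tray: [-51.0, -46.0, 6.0]
scene hex_nut1 [0.7865, -0.0608, 0.001] 0.66 tray: [-168.0, 93.0, -149.0]
scene hex_nut1 [0.6258, -0.1068, 0.1202] 0.52 tray: [-80.0, -11.0, 5.0]
scene hex_nut1 [0.6044, -0.127, 0.1163] 0.48 tray: [-64.0, -36.0, 4.0]
wrist tray_bar [0.6362, -0.1828, 0.1518] 0.6 tray: [2.0, -4.0, -1.0]
wrist bar_mid [0.599, -0.1483, 0.2264] 0.83 tray: [0.0, 0.0, 89.0]
```

```bash
python3 -m inch '[1,0,0,0,0,0,0, 1,0,0,0,0,0,0, 1,0,0,0,0,0,0, 1,0,0,0,0,0,0, 1,0,0,0,0,0,0]' | head -1
python3 chk.py | egrep 'scene.*(nut|gate)'
python3 - <<'E'
from h import *
im=cv2.imread('pics/scene9.png'); p=ctrl.snapshot("scene"); u=px(p,[.592,-.13,.13]).astype(int); print(u)
im=p["frame"][:,:,::-1][u[1]-50:u[1]+50,u[0]-66:u[0]+67]; cv2.imwrite('pics/f.png',cv2.resize(im,None,fx=6,fy=6,interpolation=cv2.INTER_CUBIC))
E
```

```text
clock: 18.9
scene gate_grip [0.5631, -0.1032, 0.1512] 0.75 tray: [-72.0, -53.0, 60.0]
scene gate_grip [0.5706, 0.2884, 0.0549] 0.73 tray: [-469.0, -8.0, 116.0]
scene gate_grip [0.477, 0.1721, 0.0588] 0.62 tray: [-363.0, -113.0, 121.0]
scene gate_grip [0.6299, 0.0332, 0.0593] 0.57 tray: [-233.0, -4.0, 3.0]
scene gate_foot [0.5733, 0.2835, -0.0009] 0.76 tray: [-487.0, -30.0, 68.0]
scene gate_foot [0.4823, 0.1775, -0.0] 0.7 tray: [-392.0, -131.0, 72.0]
scene gate_foot [0.6285, 0.0331, 0.0001] 0.52 tray: [-257.0, -29.0, -45.0]
scene gate_foot [0.5939, -0.125, 0.1076] 0.47 tray: [-70.0, -48.0, 2.0]
scene brass_nut1 [0.5982, -0.1388, 0.1199] 0.55 tray: [-52.0, -42.0, 6.0]
scene brass_nut1 [0.5794, -0.1608, 0.1175] 0.43 tray: [-33.0, -64.0, 4.0]
scene hex_nut1 [0.6014, -0.1285, 0.1149] 0.58 tray: [-63.0, -39.0, 4.0]
scene hex_nut1 [0.6247, -0.1066, 0.1197] 0.41 tray: [-81.0, -12.0, 5.0]
[238 184]
```

View pics/f.png

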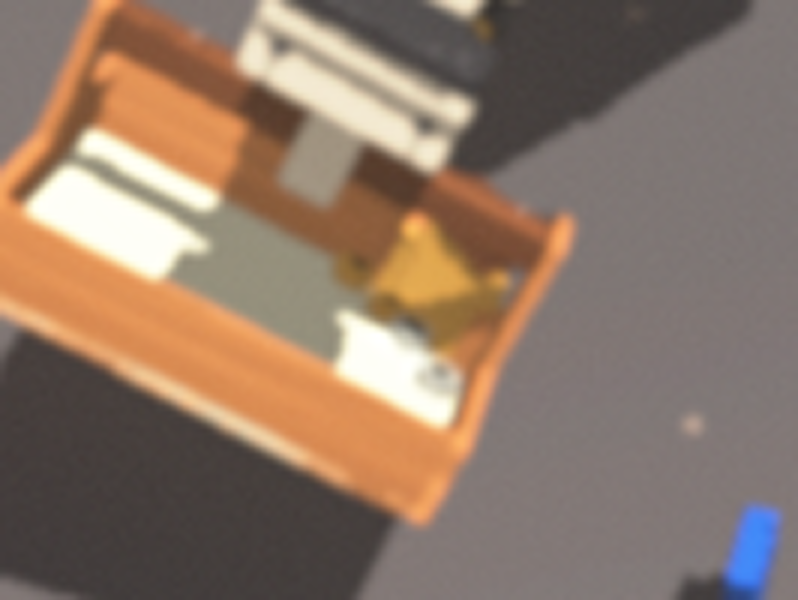

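The final view shows the gate standing between the cheeks at crop (430,270). All four nuts are against the gated corner, at about (350,270), (380,300), (410,330) and (435,375), and they held the same positions over two looks. The tilt is 35.0° and the tray's lowest point is 97 mm up.

```bash
python3 -c "
from plant import ctrl
o=ctrl.get_obs();print(o['clock'],o['gripper_force'],o['opening']);print(ctrl.close_job())"
```

```text
20.15 29.998199343681335 0.01583871419162456
the job is handed in; nothing more can be done
None
```

I handed the job in at about 20 s with the gate home in the mouth and the arm still gripping the bar, holding the tray steady at 35° with its lowest point about 97 mm up and all four nuts in the gated corner; the two outer nuts sit about 39 mm from the mouth's centre, apparently stopped by the guides.

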